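# Unlock the studio tool chest and slide it open

### The job

Open the locked tool chest: swing the cover off its keyhole, take the key with the round bow from the wooden stand, push it fully home in the keyhole and turn it clockwise until it stops. Then slide the lid fully open, away from the lock, and leave the key standing in the lock, still turned. Leave the other two tools in the stand, and the pots, jars and bottles around standing where they are.

Things in the scene. Friction and masses are not known exactly. Their poses are not given: they have to be found in the camera images.
- chest: Grey steel tool chest fixed to the table, 160 (its x) by 270 (its y) by 90 mm high; origin at the centre of its underside, z up. The 90 mm at its +y end is an aluminium lock panel, flat on top, 90 mm above the table, with the keyhole in it; the rest is covered by a lid (top 86 mm above the table) that slides towards the chest's -y and then overhangs that end by up to 110 mm. A bolt hidden inside holds the lid shut (it then has 7 mm of play) until the lock is turned.
- keyhole (a point): Centre of the keyhole's mouth, on the panel's top. The chest's axes are its axes. The keyhole is a vertical slot, 25 mm along the chest's y and 11 mm along its x, with a 3 mm chamfer round its mouth. Its upper 12 mm are a fixed plate; below is a turning plug with the same slot, in line with the plate's slot when the lock is at 0. The slot's floor is 34 mm below this point. The key can turn only when it is in by more than 30 mm, and cannot come out while turned.
- lock_seat (a point): Centre of the floor of the keyhole, 34 mm below keyhole: where the key's tip (key) rests when it is fully home.
- lock_plug (a joint): The lock plug: 0 locked (as it starts), grows as the key turns it clockwise seen from above, stops at 1.3 rad. The key has about 0.14 rad of play in it either way. The bolt is clear of the lid from 0.8 rad; the plug stays where it is left and takes about 0.05 N m.
- lid (a joint): The lid: 0 shut, 0.11 m fully open (slid towards the chest's -y). Takes about 2 N to slide, stays where it is left.
- lid_rib (a point): Middle of the top edge of the lid's raised aluminium rib: 90 mm along the chest's x, 10 mm thick along its y, standing 20 mm above the lid. Moves with the lid. Push it towards the chest's -y.
- cover (a joint): Flat steel cover over the keyhole, turning about a vertical pin 55 mm from the keyhole towards the chest's -x. At 0 it points along the chest's +x, straight over the keyhole; it grows as the cover swings counter-clockwise seen from above, towards the chest's +y, to 1.8 rad. Keyhole and key are clear of it from about 0.75 rad. It starts between 0 and 0.25, needs under 1 N at its tab and stays where it is left. The plate is 34 mm wide, 4 mm thick, its top 5 mm above the panel.
- cover_tab (a point): Middle of the top of the upright tab near the free end of the cover, 69 mm from its pin: 14 mm along the cover, 8 mm across it, standing 20 mm above the cover's plate (its top is 25 mm above the panel).
- key: Steel key, 98 mm long, upright in one of the three sockets of the stand, 90 g. Origin at the centre of its lower tip, z up along the shank to the bow. The bit at the tip is 22 mm along the key's y, 8 mm along its x, 18 mm tall, the same on both sides (half a turn makes no difference); shank 8 mm round; a collar 18 mm across lies 36 to 42 mm above the tip.
- key_bow (a point): Centre of the key's bow, 78 mm above the tip: a round flat disc 40 mm across (in the key's y and z) and 12 mm thick along the key's x. Grasp it here across its thickness.
- stand: Wooden block fixed to the table, 60 (x) by 140 (y) by 45 mm high, origin at the centre of its underside. Three sockets in its top at y = -45, 0 and 45 mm, each 11 mm along x by 25 mm along y and 34 mm deep, its floor 11 mm above the table; key and two tools stand in them in any order, with their x along the stand's x.
- loop_tool: Tool in the stand with a round wooden handle, up to 22 mm across, 109 mm long over all, origin at its lower end. Leave it.
- scraper: Tool in the stand with a thin flat steel blade on top, 34 mm along its y, 99 mm long over all, origin at its lower end. Leave it.
- glaze_bottle: White bottle, 72 mm across, 170 mm high, origin under its centre. Leave it.
- bowl: Terracotta bowl, 100 mm across, 55 mm high, origin under its centre. Leave it.
- jar: White jar, 70 mm across, 100 mm high, beyond the chest. Origin under its centre. Leave it.
- mug: Blue mug, 80 mm across, 90 mm high, beyond the chest. Origin under its centre. Leave it.
- can: Low can, 60 mm across, 50 mm high, beyond the -y end of the chest, low enough for the open lid to pass above it. Origin under its centre. Leave it.

How it is judged (in metres and radians):
On the way, in this order (a step that is already met when the one before it is completed fails the run):
1. the key is fully home in the keyhole (z of key in the frame of lock_seat below 0.005 m and horizontal distance between key and lock_seat below 0.006 m and angle between key's own z axis and vertical below 0.15 rad), for 0.1 s.
2. the key has turned the lock (value of joint lock_plug above 1 rad and horizontal distance between key and lock_seat below 0.006 m), for 0.1 s.
3. the lid is slid open (value of joint lid above 0.095 m), for 0.1 s.
At the end, for the whole second after the job is handed in: The lid is open by more than 95 of its 110 mm and at rest; the lock plug stands turned by more than 1.0 rad; the key is released and at rest in the lock, its tip within 8 mm of the floor of the keyhole in height and within 8 mm of its axis, tilted less than 0.25 rad (value of joint lid above 0.095 m and value of joint lock_plug above 1 rad and z of key in the frame of lock_seat below 0.008 m and horizontal distance between key and lock_seat below 0.008 m and angle between key's own z axis and vertical below 0.25 rad and linear speed of key below 0.02 m/s and velocity of joint lid below 0.01 m/s); the robot touches nothing.
It fails at once if one of the other tools is pulled out of the stand or knocked out (distance of any of loop_tool, scraper from where it was at the start of the episode above 0.02 m).
It fails at once if a pot, jar or bottle is shifted by more than 30 mm or knocked over (distance of any of glaze_bottle, bowl, jar, mug, can from where it was at the start of the episode above 0.03 m or angle between any of glaze_bottle, bowl, jar, mug, can's own z axis and vertical above 0.6 rad).
It also fails if it takes over 72 s, if anything falls off the work surface, if the arm or the gripper's body presses on something with over 40 N, if the wrist force passes 120 N, or if a joint passes its speed limit or range.

### The arm

A 6-joint arm with a two-finger parallel gripper is mounted at the origin on the work surface. World frame = base frame: x ahead of the robot, y to its left, z up, the work surface at z = 0. Lengths are in m, angles in degrees, forces in N, time in s.
With the tool pointing down it reaches from about 0.275 to 0.875 m from the base axis. Payload 12.5 kg.
Tool frame: the origin (TCP) lies at the very end of the fingers, on their centre line; the grasp point (between the pads) lies bot.grasp_offset behind it (bot.grasp_offset is the distance from the TCP to the grasp point, in m); z points along the fingers, y is the line along which they close (so a half turn about z gives the same grasp; the last joint's range is limited). The gripper opens to 85 mm and grips with 20 to 120 N. Pads are 22 mm wide; open, the fingers measure 114 mm over their backs; the gripper's body (76 mm by 85 mm) begins 54 mm behind the grasp point. The pads swing forward as they close: fully open they stand 13 mm farther back than shut.
Start: joints at [-79.16, 20.094, 94.641, -0, 65.266, -4.847], TCP at [0.149, -0.529, 0.205] pointing down, gripper open.
Joint ranges: [-157.81, 157.81], [-45, 120.19], [0.68, 151.7], [-89.99, 269.99], [4.06, 180], [-164.3, 164.3]. Speed limits (degrees/s): [127.2, 127.2, 159.86, 180, 180, 180].

### API

Orientations are given as [roll, pitch, yaw] about the fixed x, y, z axes, in that order (R = Rz(yaw) Ry(pitch) Rx(roll)).
In Python, from bench import sensors, imaging, bot gives the robot as it stands.
- The arm moves only by the tool step_arm, never from a script. Its argument "rows" is a list of rows, each a list of 7 numbers: the shift along the world's x, y, z in units of 30 cm (1.0 is 30 cm), then the turn, a rotation vector about the world's x, y, z in units of 180 degrees (1.0 is 180 degrees), then the closure, from 0 (fully open) to 1 (shut). A call has 1 to 5 rows; each row is the pose to reach, as a shift and turn from the pose commanded when the call began, turning the shorter way round; what a row does not reach only later rows make up. A row lasts 1/12 s, in which the tool goes at most 41.7 mm and 7.16 degrees, less where a joint would pass 70% of its speed; a pose out of reach is approached as far as the arm can. A call with a number of a shift or a turn outside -1 to 1 is refused whole. A call with a gripper value outside its range is refused whole. The fingers move at their own pace and stop on an object; "newtons" is the grip in N (left out, the last holds). Time passes only in rows, so rows that repeat a pose let the fingers close. It gives the time, the measured TCP pose, the force, the opening and the grip force at its end, in the units of the state.
- sensors.observe(): the state, without advancing time (a new reading comes with each control period).
- imaging.read_camera(name): name is "scene" or "top" or "wrist"; returns the picture (384x512x3 uint8, blue, green, red); there is no depth.
- imaging.camera_params(name): a dict with "fx", "fy", "cx", "cy" (pixels), "R" (3x3) and "t" (3): a world point X has camera coordinates R X + t. Camera axes: x right, y down, z forward; pixel columns grow to the right and rows downward; lengths in m; the calibration is good to about 2 mm. A picture is of the moment at which its call begins: read the wrist's pose just before it. camera_params takes no time and is no camera call; for the wrist camera it gives the pose at the moment of the call.
- bot.finish_job(): hands the job in; it is judged then, once.
Trained networks look in the newest picture that a camera, given by its name, has taken for a name from the list of things; names that differ only in an ending like _2 or _b are one class to them, and where a whole thing is asked for, a point or a joint stands for the part that bears it (a point fixed in the world has none). Each returns a list of dicts, best first, with "p" (0 to 1); they miss things now and then, are a little off and sometimes report something else, mostly with a low value. They report only what shows in the picture. A call takes as long as a camera call.
- imaging.find_in(camera, thing): "extent" ([left, top, right, bottom] as shares, 0 to 1, of the picture: columns of its width, rows of its height, round what is visible of it).
- imaging.mark_of(camera, thing): "point" ([column, row] as shares, 0 to 1, of the picture: columns of its width, rows of its height: a listed point, or the origin of a listed thing).
The state is a dict: "time": time; "joints": joint angles; "joint_vel": joint speeds; "joint_efforts": joint torques, N m; "tool_pos": TCP position; "tool_rot": TCP orientation; "contact_force": force on the tool from outside, world axes, zero at the start; "torque": the same for the moment, N m; "width": finger opening in m; "grasp_force": force on a finger pad.
Only numpy, scipy, OpenCV 4.12 (cv2) and the standard library are available. Lean on these libraries where they do the work, as an engineer would, in place of code of your own. Each camera call takes 0.05 s, during which the arm holds its last target. There are 200 camera calls.

## Working session

There is one attempt and no reset: what is moved stays moved. The work goes in short steps, Python scripts to look and compute and a tool call to move; the robot and the scene stay as the last step left them, time stands still between calls to the robot, and variables do not carry over. Pictures are saved under pics/ and viewed, at most 10 in all, crops included, and the job is handed in when it is done.

Besides the shell and the picture viewer there is one more tool, called as name([rows], argument=value, ...), one row to a line, values as JSON. step_arm: Moves the arm, as the interface text tells. Its arguments: {"type":"object","properties":{"rows":{"type":"array","items":{"type":"array","items":{"type":"number","minimum":-1,"maximum":1}}},"newtons":{"type":"number"}},"required":["rows"]}

```bash
mkdir -p pics; cat > h.py <<'E'
from bench import sensors, imaging, bot
import numpy as np, cv2
W,H=512,384
def cam(n): 
    p=imaging.camera_params(n); return p,np.array(p["R"]),np.array(p["t"])
def ray(n,pt,z,P=None):
    p,R,t=P or cam(n); u,v=pt[0]*W,pt[1]*H
    d=R.T@np.array([(u-p["cx"])/p["fx"],(v-p["cy"])/p["fy"],1]); c=-R.T@t
    return c+d*(z-c[2])/d[2]
def proj(n,X):
    p,R,t=cam(n); c=R@np.array(X)+t; return p["fx"]*c[0]/c[2]+p["cx"],p["fy"]*c[1]/c[2]+p["cy"]
def tri(pts):
    A=[];b=[]
    for n,pt in pts:
        p,R,t=cam(n); x=(pt[0]*W-p["cx"])/p["fx"]; y=(pt[1]*H-p["cy"])/p["fy"]
        for r,k in((0,x),(1,y)): A.append(R[r]-k*R[2]); b.append(k*t[2]-t[r])
    A=np.array(A);b=np.array(b);s=np.linalg.lstsq(A,b,rcond=None)[0]
    return s,np.abs(A@s-b).max()
E
python3 - <<'E'
from h import *
print(bot.grasp_offset, sensors.observe())
for n in("top","scene"):
    im=imaging.read_camera(n); cv2.imwrite(f"pics/{n}0.png",cv2.resize(im,(800,600)))
    p,R,t=cam(n); print(n,-R.T@t,R.round(2).tolist(),p["fx"])
Z=dict(chest=0,keyhole=.09,lid_rib=.106,cover_tab=.115,key_bow=.089,key=.011,stand=0,loop_tool=.011,scraper=.011,glaze_bottle=0,bowl=0,jar=0,mug=0,can=0)
for k,z in Z.items():
    L=[]
    for n in("top","scene"):
        r=imaging.mark_of(n,k)
        if r: L.append((n,r[0]["point"])); print(k,n,[(round(q["p"],2),np.round(q["point"],3).tolist(),ray(n,q["point"],z)[:2].round(3).tolist()) for q in r[:3]])
    if len(L)==2: print("   tri",*[np.round(x,4) for x in tri(L)])
print(sensors.observe()["time"])
E
```

```text
0.0187 {'time': 0.0, 'joints': array([-7.91591352e+01,  2.01242187e+01,  9.46785631e+01,  1.05322541e-03,
        6.52642183e+01, -4.84637681e+00]), 'joint_vel': array([ 0.02108084,  0.02010796, -0.00675953,  0.11363106, -0.07581802,
       -0.13039798]), 'joint_efforts': array([ 1.18682630e-03, -5.06096399e+01, -2.91405201e+01, -8.05119896e-06,
        4.44749108e-03, -4.82171401e-05]), 'tool_pos': array([ 0.14868008, -0.52914079,  0.20494887]), 'tool_rot': array([-1.79933320e+02, -6.61311009e-03,  1.56867965e+01]), 'contact_force': array([-0.06259421,  0.16650222, -0.77625612]), 'torque': array([-0.01595954,  0.01331939,  0.01958029]), 'grasp_force': 0.0, 'width': 0.08538371510090337}
top [ 0.34993273 -0.01373288  1.5154223 ] [[-0.03, -1.0, -0.01], [-0.98, 0.03, -0.17], [0.17, 0.01, -0.99]] 421.539888778834
scene [0.98029221 0.65339649 0.92932374] [[-0.87, 0.49, -0.0], [0.36, 0.65, -0.67], [-0.33, -0.58, -0.74]] 348.06715577649715
chest top [(0.78, [0.595, 0.569], [0.509, -0.158])]
chest scene [(0.59, [0.496, 0.439], [0.515, -0.188]), (0.33, [0.418, 0.656], [0.805, 0.076])]
   tri 
[... 1855 characters left out ...]
398 -0.0019] 0.0023
bowl top [(0.77, [0.386, 0.622], [0.447, 0.228])]
bowl scene [(0.63, [0.653, 0.614], [0.44, 0.212])]
   tri [0.4481 0.2225 0.018 ] 0.0031
jar top [(0.79, [0.561, 0.365], [0.804, -0.108]), (0.26, [0.552, 0.556], [0.529, -0.08])]
jar scene [(0.7, [0.38, 0.553], [0.797, -0.099])]
   tri [ 0.8    -0.1052 -0.0024] 0.0048
mug top [(0.71, [0.464, 0.376], [0.794, 0.078])]
mug scene [(0.81, [0.421, 0.663], [0.804, 0.088]), (0.49, [0.701, 0.748], [0.49, 0.39])]
   tri [ 0.7999  0.0787 -0.017 ] 0.0013
can top [(0.78, [0.732, 0.477], [0.63, -0.42])]
can scene [(0.59, [0.389, 0.373], [0.638, -0.429]), (0.36, [0.534, 0.436], [0.446, -0.157])]
   tri [ 0.6347 -0.4223  0.0016] 0.0055
1.5
```

View pics/top0.png

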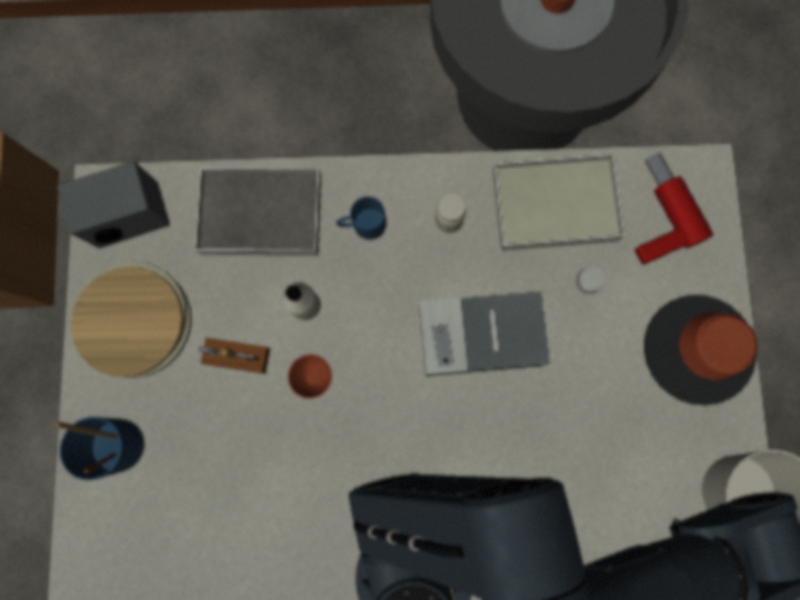

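View pics/scene0.png

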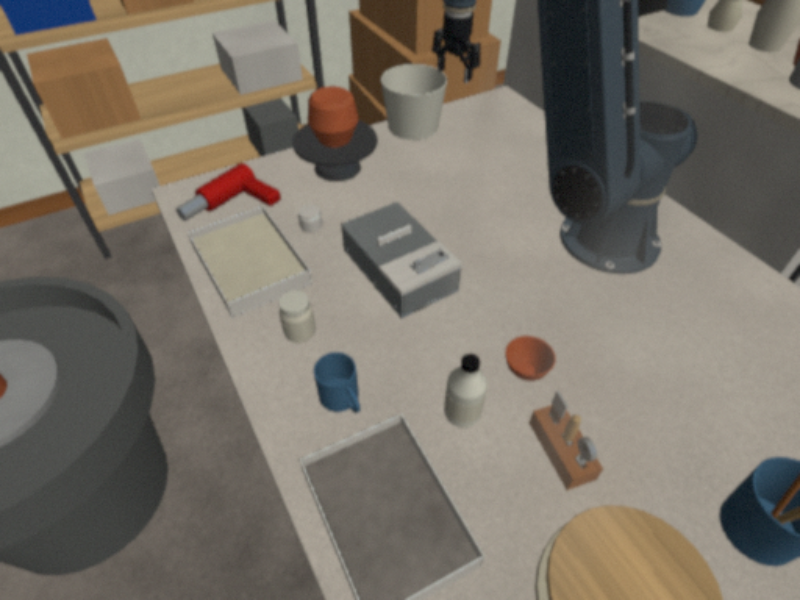

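The top view shows the chest at about (485,332) with the lock panel on its left (+y) end. The stand is at (235,356), with the key leftmost (215,350), then the round-handled tool, then the scraper. In the scene view the key is nearest the viewer in the stand, at (588,450). Next I'll work out the wrist camera geometry, then move.

```bash
python3 - <<'E'
from h import *
from scipy.spatial.transform import Rotation as Ro
s=sensors.observe(); p,R,t=cam("wrist")
T=Ro.from_euler('xyz',s["tool_rot"],degrees=True).as_matrix()
print("cam in tool",T.T@(-R.T@t-s["tool_pos"]),(T.T@R.T).round(3).tolist(),p["fx"])
E
```

```text
cam in tool [ 0.07165579  0.00022665 -0.16701122] [[0.001, -0.96, -0.281], [1.0, 0.001, 0.001], [-0.001, -0.281, 0.96]] 345.3004119923286
```

step_arm([
  [0.13, 0.0, 0.13, 0, 0, 0, 1],
  [0.26, 0.0, 0.26, 0, 0, 0, 1],
  [0.39, 0.1, 0.33, 0, 0, 0, 1],
  [0.5, 0.2, 0.33, 0, 0, 0, 1],
  [0.6, 0.3, 0.33, 0, 0, 0, 1],
])

```text
time: 1.92
tool_pos: [0.3046, -0.4619, 0.3027]
tool_rot: [179.8, -0.0, 15.6]
contact_force: [1.1, 0.2, 0.1]
width: 0.0255
grasp_force: 0.0
```

step_arm([
  [0.12, 0.05, 0, 0, 0, 0, 1],
  [0.24, 0.14, 0, 0, 0, 0, 1],
  [0.34, 0.25, 0, 0, 0, 0, 1],
  [0.42, 0.38, 0, 0, 0, 0, 1],
  [0.5, 0.5, 0, 0, 0, 0, 1],
])

```text
time: 2.33
tool_pos: [0.4475, -0.3201, 0.3006]
tool_rot: [-180.0, 0.0, 15.7]
contact_force: [0.9, -0.1, 0.1]
width: 0.0001
grasp_force: 0.0
```

step_arm([
  [0.04, 0.13, 0, 0, 0, 0, 1],
  [0.08, 0.26, 0, 0, 0, 0, 1],
  [0.1, 0.4, 0, 0, 0, 0, 1],
  [0.1, 0.52, 0, 0, 0, 0, 1],
  [0.1, 0.52, 0, 0, 0, 0, 1],
])

```text
time: 2.75
tool_pos: [0.4765, -0.1608, 0.301]
tool_rot: [-179.9, -0.0, 15.9]
contact_force: [0.1, -0.5, -0.5]
width: 0.0003
grasp_force: 0.0
```

```bash
cat > look.py <<'E'
import sys
from h import *
# look.py picname thing:z ...
P0=cam("wrist"); im=imaging.read_camera("wrist"); P=cam("wrist")
if sys.argv[1]!="-": cv2.imwrite(f"pics/{sys.argv[1]}.png",cv2.resize(im,(800,600)))
for a in sys.argv[2:]:
    k,z=a.split(":"); z=float(z)
    for q in imaging.mark_of("wrist",k)[:3]: print(k,round(q["p"],2),np.round(q["point"],3),ray("wrist",q["point"],z,P0)[:2].round(4))
s=sensors.observe(); print(s["tool_pos"].round(4),s["tool_rot"].round(2),s["width"].round(4),s["time"])
E
python3 look.py w1 keyhole:.09 cover_tab:.115 lid_rib:.106 chest:0
```

```text
keyhole 0.68 [0.366 0.257] [ 0.517  -0.0784]
cover_tab 0.67 [0.356 0.228] [ 0.5277 -0.0752]
lid_rib 0.76 [0.57  0.323] [ 0.5233 -0.1909]
chest 0.93 [0.522 0.299] [ 0.5191 -0.1698]Traceback (most recent call last):
  File "look.py", line 9, in <module>
    s=sensors.observe(); print(s["tool_pos"].round(4),s["tool_rot"].round(2),s["width"].round(4),s["time"])
                                                                             ^^^^^^^^^^^^^^^^
AttributeError: 'float' object has no attribute 'round'
```

View pics/w1.png

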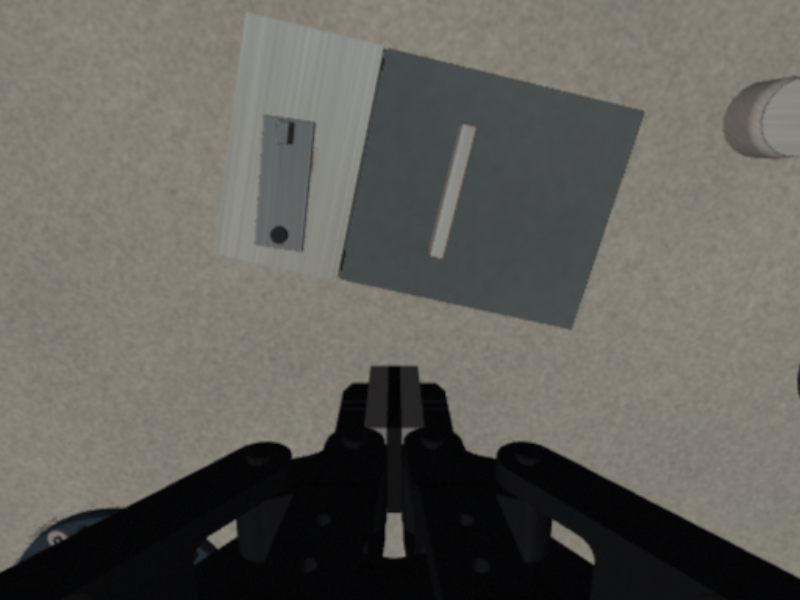

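The wrist view shows the whole chest. Panel corners are (247,12), (384,48), (340,277) and (219,254), and the lid end is (643,111)-(572,328). The cover pin is at (279,234), the tab top near (285,132), and a bit of brass keyhole shows at (312,157).

```bash
python3 - <<'E'
from h import *
from scipy.optimize import least_squares
P=cam("wrist"); f=lambda u,v,z: ray("wrist",(u/800,v/600),z,P)[:2]
c=[((.08,.135),f(247,12,.09)),((.08,.045),f(384,48,.09)),((-.08,.045),f(340,277,.09)),((-.08,.135),f(219,254,.09)),((.08,-.135),f(643,111,.086)),((-.08,-.135),f(572,328,.086))]
def T(p,q): 
    a=p[2]; return np.array([[np.cos(a),-np.sin(a)],[np.sin(a),np.cos(a)]])@np.array(q)+p[:2]
r=least_squares(lambda p:np.concatenate([T(p,q)-x for q,x in c]),[.52,-.17,0])
print("chest",r.x[:2],np.degrees(r.x[2]),r.fun.reshape(-1,2).round(4).tolist())
inv=lambda w:(lambda a,d:np.array([np.cos(a)*d[0]+np.sin(a)*d[1],-np.sin(a)*d[0]+np.cos(a)*d[1]]))(r.x[2],w-r.x[:2])
for n,(u,v,z) in dict(pin=(279,234,.097),tabnear=(284,140,.115),tabfar=(279,121,.115),e1=(264,115,.095),e2=(315,122,.095),e3=(255,245,.095),e4=(303,251,.095),rib1=(470,125,.106),rib2=(436,258,.106),brass=(312,157,.09)).items():
    w=f(u,v,z); print(n,w.round(4),inv(w).round(4))
s=sensors.observe(); print(s["tool_pos"],s["tool_rot"],s["time"])
E
sed -i 's/s\["width"\].round(4)/s["width"]/' look.py
```

```text
chest [ 0.52237603 -0.17654395] 3.2527026488654904 [[0.0002, 0.0009], [0.002, -0.0001], [-0.0029, 0.0006], [-0.0011, 0.0033], [0.0021, -0.0027], [-0.0003, -0.0021]]
pin [ 0.4631 -0.0888] [-0.0542  0.091 ]
tabnear [ 0.5261 -0.082 ] [0.0091 0.0941]
tabfar [ 0.5364 -0.0766] [0.0197 0.099 ]
e1 [ 0.5369 -0.0623] [0.021  0.1132]
e2 [ 0.5417 -0.0955] [0.0239 0.0798]
e3 [ 0.4505 -0.074 ] [-0.0659  0.1065]
e4 [ 0.4554 -0.1073] [-0.0629  0.0729]
rib1 [ 0.5668 -0.1928] [ 0.0434 -0.0187]
rib2 [ 0.4779 -0.1972] [-0.0455 -0.0181]
brass [ 0.5191 -0.098 ] [0.0012 0.0786]
[ 0.47644646 -0.16682494  0.30071546] [1.79990470e+02 2.75735168e-03 1.56216128e+01] 3.0
```

```bash
python3 look.py w2 keyhole:.09 cover_tab:.115 lid_rib:.106 chest:0; python3 - <<'E'
from h import *
im=cv2.imread("pics/w2.png",0); im1=cv2.imread("pics/w1.png",0)
print(cv2.phaseCorrelate(np.float32(im1[:340]),np.float32(im[:340])))
p=cam("wrist");print(-p[1].T@p[2])
E
```

```text
keyhole 0.72 [0.35  0.256] [ 0.5152 -0.0765]
cover_tab 0.65 [0.338 0.226] [ 0.5263 -0.0733]
lid_rib 0.6 [0.555 0.322] [ 0.5212 -0.1895]
chest 0.66 [0.51  0.294] [ 0.5193 -0.1685]
[ 0.4764 -0.1665  0.3006] [-1.7999e+02  1.0000e-02  1.5620e+01] 0.0002299963984221754 3.25
((-8.61671158925003, -3.0425137135027), 0.6602917717827691)
[ 0.5454661  -0.14742472  0.46763383]
```

```bash
python3 - <<'E'
from h import *
from scipy.optimize import least_squares
im=cv2.imread("pics/w2.png",0)
g=np.float32([(247,12),(384,48),(340,277),(219,254),(643,111),(572,328)])
for dx in(0,-9,-12): 
    c=cv2.cornerSubPix(im,(g+[dx,dx/4]).astype(np.float32)[:,None],(9,9),(-1,-1),(3,50,.01))[:,0]; print((c-g).round(1).tolist())
s=np.median(c-g,0)
P=cam("wrist"); f=lambda u,v,z: ray("wrist",(u/800,v/600),z,P)[:2]
m=[(.08,.135),(.08,.045),(-.08,.045),(-.08,.135),(.08,-.135),(-.08,-.135)]
x=np.array([f(*q,z) for q,z in zip(c,[.09]*4+[.086]*2)])
R=lambda a:np.array([[np.cos(a),-np.sin(a)],[np.sin(a),np.cos(a)]])
r=least_squares(lambda p:(np.array(m)@R(p[2]).T+p[:2]-x).ravel(),[.52,-.17,0],loss="soft_l1",f_scale=.002)
print("chest",r.x[:2],np.degrees(r.x[2]),r.fun.reshape(-1,2).round(4).tolist(), "kh",R(r.x[2])@[0,.09]+r.x[:2])
for n,(u,v,z) in dict(pin=(279,234,.097),tabnear=(284,140,.115),tabfar=(279,121,.115),e1=(264,115,.095),e2=(315,122,.095),e3=(255,245,.095),e4=(303,251,.095),rib1=(470,125,.106),rib2=(436,258,.106),brass=(312,157,.09)).items():
    w=f(u+s[0],v+s[1],z); print(n,w.round(4),((w-r.x[:2])@R(r.x[2])).round(4))
E
```

```text
Traceback (most recent call last):
cv2.error: OpenCV(4.12.0) :-1: error: (-5:Bad argument) in function 'cornerSubPix'
> Overload resolution failed:
>  - Layout of the output array corners is incompatible with cv::Mat
>  - Expected Ptr<cv::UMat> for argument 'corners'
```

View pics/w2.png

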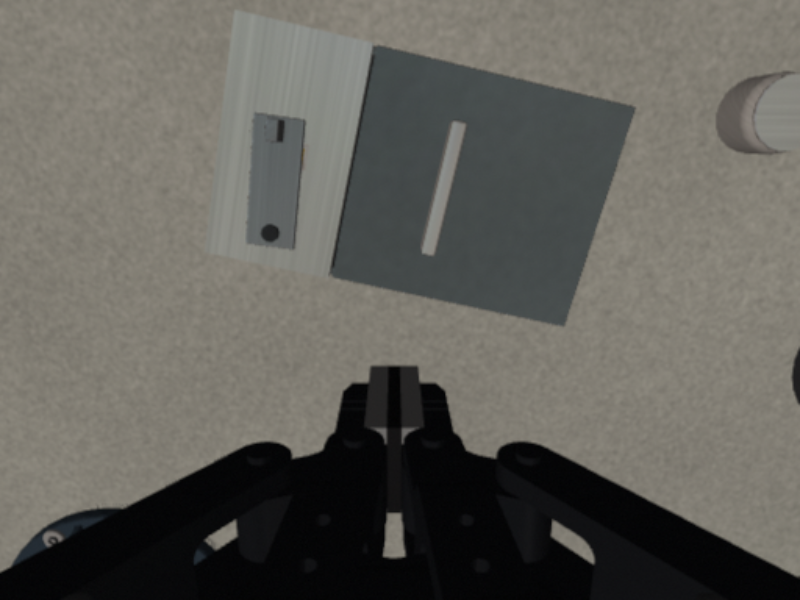

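With the arm settled, the corners read (236,11), (373,45), (331,275), (209,253), (634,106) and (565,325). The pin is at (270,232) and the tab top is about (270,129).

```bash
cat > fit.py <<'E'
from h import *
from scipy.optimize import least_squares
R2=lambda a:np.array([[np.cos(a),-np.sin(a)],[np.sin(a),np.cos(a)]])
def fit(m,x,g):
    r=least_squares(lambda p:(np.array(m)@R2(p[2]).T+p[:2]-x).ravel(),g)
    return r.x,(np.array(m)@R2(r.x[2]).T+r.x[:2]-x)
E
python3 - <<'E'
from fit import *
im=cv2.imread("pics/w2.png",0)
g=np.float32([(236,11),(373,45),(331,275),(209,253),(634,106),(565,325)]).reshape(-1,1,2)
c=cv2.cornerSubPix(im,g.copy(),(7,7),(-1,-1),(3,50,.01)).reshape(-1,2); print(c.round(1).tolist())
P=cam("wrist"); f=lambda u,v,z: ray("wrist",(u/800,v/600),z,P)[:2]
m=[(.08,.135),(.08,.045),(-.08,.045),(-.08,.135),(.08,-.135),(-.08,-.135)]
x=np.array([f(*q,z) for q,z in zip(c,[.09]*4+[.086]*2)])
p,e=fit(m,x,[.52,-.17,0]); print("chest",p[:2],np.degrees(p[2]),e.round(4).tolist(),"kh",R2(p[2])@[0,.09]+p[:2])
for n,(u,v,z) in dict(pin=(270,232,.096),tab=(274,128,.11),rib1=(459,122,.106),rib2=(429,254,.106),brass=(304,154,.09)).items():
    w=f(u,v,z); print(n,w.round(4),((w-p[:2])@R2(p[2])).round(4))
E
```

```text
[[234.89999389648438, 8.699999809265137], [372.3999938964844, 45.400001525878906], [328.79998779296875, 273.79998779296875], [212.60000610351562, 254.1999969482422], [635.2000122070312, 106.69999694824219], [563.7999877929688, 325.8999938964844]]
chest [ 0.52217457 -0.16939502] 3.517002303570301 [[-0.0003, 0.0003], [0.0022, -0.0005], [-0.0033, -0.0014], [-0.0004, 0.0053], [0.0015, -0.0016], [0.0003, -0.0022]] kh [ 0.51665354 -0.07956452]
pin [ 0.4625 -0.082 ] [-0.0542  0.0909]
tab [ 0.5312 -0.0731] [0.0149 0.0956]
rib1 [ 0.5665 -0.1851] [ 0.0433 -0.0184]
rib2 [ 0.4792 -0.1914] [-0.0442 -0.0193]
brass [ 0.5194 -0.092 ] [0.002  0.0774]
```

step_arm([
  [0.05, 0.05, -0.12, 0, 0, 0, 1],
  [0.1, 0.1, -0.24, 0, 0, 0, 1],
  [0.155, 0.2, -0.36, 0, 0, 0, 1],
  [0.155, 0.2, -0.47, 0, 0, 0, 1],
  [0.155, 0.2, -0.5, 0, 0, 0, 1],
])

```text
time: 3.67
tool_pos: [0.5209, -0.1041, 0.1456]
tool_rot: [-179.8, 0.4, 15.8]
contact_force: [-0.5, 0.4, -1.1]
width: -0.0001
grasp_force: 0.0
```

step_arm([
  [0, 0, -0.05, 0, 0, 0, 1],
  [0, 0, -0.1, 0, 0, 0, 1],
  [0, 0, -0.13, 0, 0, 0, 1],
  [0, 0, -0.155, 0, 0, 0, 1],
  [0, 0, -0.155, 0, 0, 0, 1],
])

```text
time: 4.08
tool_pos: [0.5226, -0.1063, 0.1038]
tool_rot: [-180.0, 0.1, 15.6]
contact_force: [0.1, -0.1, -0.0]
width: 0.0
grasp_force: 0.0
```

step_arm([
  [0.008, 0.031, 0, 0, 0, 0, 1],
  [0.015, 0.062, 0, 0, 0, 0, 1],
  [0.013, 0.094, 0, 0, 0, 0, 1],
  [0.011, 0.126, 0, 0, 0, 0, 1],
  [0, 0.156, 0, 0, 0, 0, 1],
])

```text
time: 4.5
tool_pos: [0.5232, -0.0577, 0.1047]
tool_rot: [180.0, -0.0, 15.7]
contact_force: [-0.4, 0.4, 0.2]
width: -0.0002
grasp_force: 0.0
```

step_arm([
  [-0.011, 0.03, 0, 0, 0, 0, 1],
  [-0.03, 0.057, 0, 0, 0, 0, 1],
  [-0.05, 0.081, 0, 0, 0, 0, 1],
  [-0.07, 0.097, 0, 0, 0, 0, 1],
  [-0.093, 0.113, 0, 0, 0, 0, 1],
])

```text
time: 4.92
tool_pos: [0.4943, -0.0246, 0.1043]
tool_rot: [180.0, 0.0, 15.7]
contact_force: [-0.2, 0.1, 0.5]
width: 0.0001
grasp_force: 0.0
```

step_arm([
  [-0.017, 0.008, 0, 0, 0, 0, 1],
  [-0.034, 0.016, 0, 0, 0, 0, 1],
  [-0.05, 0.02, 0, 0, 0, 0, 1],
  [-0.063, 0.024, 0, 0, 0, 0, 1],
  [-0.063, 0.024, 0, 0, 0, 0, 1],
])

```text
time: 5.33
tool_pos: [0.4755, -0.0179, 0.1042]
tool_rot: [-180.0, 0.0, 15.7]
contact_force: [-0.8, -0.2, 0.0]
width: 0.0001
grasp_force: 0.0
```

step_arm([
  [0.03, -0.03, 0.05, 0, 0, 0, 1],
  [0.03, -0.06, 0.15, 0, 0, 0, 1],
  [0.0, -0.1, 0.28, 0, 0, 0, 0.5],
  [-0.1, -0.15, 0.42, 0, 0, 0, 0],
  [-0.1, -0.15, 0.5, 0, 0, 0, 0],
])

```text
time: 5.75
tool_pos: [0.4442, -0.0639, 0.2556]
tool_rot: [-180.0, 0.1, 15.6]
contact_force: [0.5, -0.4, -0.0]
width: 0.0357
grasp_force: 0.0
```

step_arm([
  [0, -0.1, 0.05, 0, 0, 0, 0],
  [0, -0.1, 0.05, 0, 0, 0, 0],
  [0, -0.1, 0.05, 0, 0, 0, 0],
  [0, -0.1, 0.05, 0, 0, 0, 0],
  [0, -0.1, 0.05, 0, 0, 0, 0],
])

```text
time: 6.17
tool_pos: [0.4459, -0.0924, 0.2683]
tool_rot: [-179.9, 0.1, 15.7]
contact_force: [-0.7, -0.1, 0.5]
width: 0.0852
grasp_force: 0.0
```

```bash
python3 look.py w3 keyhole:.09 cover_tab:.115 lid_rib:.106; python3 -c "
from h import *
s=imaging.camera_params('wrist');import pickle;pickle.dump(s,open('w3.pkl','wb'))"
```

```text
keyhole 0.96 [0.499 0.23 ] [ 0.5161 -0.0767]
cover_tab 0.61 [0.498 0.195] [ 0.5266 -0.0728]
lid_rib 0.77 [0.731 0.299] [ 0.5232 -0.1896]
[ 0.4461 -0.0925  0.2687] [-1.7996e+02  5.0000e-02  1.5730e+01] 0.08534606283110534 6.3667
```

View pics/w3.png

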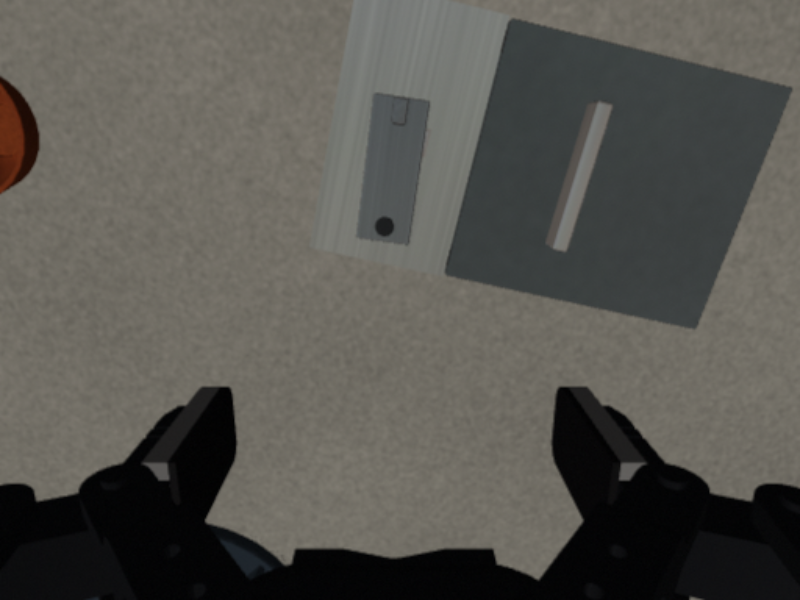

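The cover did not move. Its tab is still at (400,110) in this view and the pin at (384,226). I'll compare the cover angle before and after, and check where the fingertip really is.

```bash
python3 - <<'E'
from fit import *
P=cam("wrist"); f=lambda u,v,z: ray("wrist",(u/800,v/600),z,P)[:2]
for z in (.095,):
    for a in [(374,94),(429,101),(358,238),(410,244),(384,226)]: print(a,f(*a,z).round(4))
for a in [(400,103),(400,110),(400,124)]: print(a,f(*a,.115).round(4),f(*a,.095).round(4))
for a in [(600,103),(560,248)]: print("rib",f(*a,.106).round(4))
s=sensors.observe(); print(P[0])
from scipy.spatial.transform import Rotation as Ro
T=Ro.from_euler('xyz',s["tool_rot"],degrees=True).as_matrix()
for q in [(0,0,0),(.011,0,0),(-.011,0,0),(.011,.0075,0),(.011,.049,-.013),(0,.0425,-.013)]: print(q,np.array(proj("wrist",s["tool_pos"]+T@q))*800/512)
im=cv2.resize(imaging.read_camera("wrist"),(800,600)); cv2.imwrite("pics/w4.png",cv2.resize(im[60:280,320:540],(800,600)))
E
```

```text
(374, 94) [ 0.5363 -0.0554]
(429, 101) [ 0.5414 -0.0879]
(358, 238) [ 0.4503 -0.0682]
(410, 244) [ 0.4556 -0.1012]
(384, 226) [ 0.4622 -0.0821]
(400, 103) [ 0.5344 -0.0717] [ 0.5356 -0.0716]
(400, 110) [ 0.5308 -0.0727] [ 0.5318 -0.0727]
(400, 124) [ 0.5236 -0.0748] [ 0.5242 -0.0749]
rib [ 0.5663 -0.1825]
rib [ 0.4804 -0.1905]
{'fx': 345.3004119923286, 'fy': 345.3004119923286, 'cx': 251.8251240080792, 'cy': 189.93308575755367, 'R': array([[ 2.72087959e-01, -9.62272385e-01, -2.37951769e-05],
       [-9.23162127e-01, -2.61036290e-01,  2.82190968e-01],
       [-2.71550787e-01, -7.67587976e-02, -9.59358253e-01]]), 't': array([-0.21076208,  0.33360192,  0.55226392])}
(0, 0, 0) [392.28240289 361.84499705]
(0.011, 0, 0) [392.29676374 330.868531  ]
(-0.011, 0, 0) [392.2685263  391.77691073]
(0.011, 0.0075, 0) [415.11193278 330.88619878]
(0.011, 0.049, -0.013) [552.53467894 345.53637066]
(0, 0.0425, -0.013) [528.70003192 378.51996811]
```

View pics/w4.png

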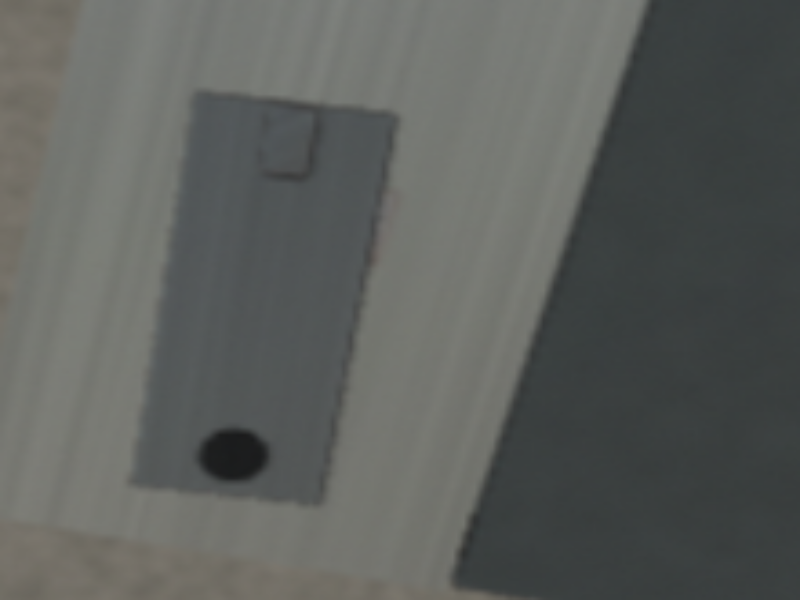

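The cover angle is unchanged (8° in both pictures). The closed fingertip also appears about 25 mm farther back than the reported TCP, so the fingers probably passed over the tab. I'll check by touching the panel gently.

step_arm([
  [0.1, -0.03, -0.1, 0, 0, 0, 1],
  [0.2, -0.065, -0.2, 0, 0, 0, 1],
  [0.257, -0.065, -0.3, 0, 0, 0, 1],
  [0.257, -0.065, -0.4, 0, 0, 0, 1],
  [0.257, -0.065, -0.45, 0, 0, 0, 1],
])

```text
time: 6.83
tool_pos: [0.5223, -0.1118, 0.1302]
tool_rot: [-179.8, 0.2, 15.7]
contact_force: [0.4, 0.2, -1.0]
width: 0.0256
grasp_force: 0.0
```

step_arm([
  [0, 0, -0.02, 0, 0, 0, 1],
  [0, 0, -0.04, 0, 0, 0, 1],
  [0, 0, -0.07, 0, 0, 0, 1],
  [0, 0, -0.1, 0, 0, 0, 1],
  [0, 0, -0.1, 0, 0, 0, 1],
])

```text
time: 7.25
tool_pos: [0.5228, -0.1123, 0.1033]
tool_rot: [-180.0, 0.1, 15.7]
contact_force: [-0.6, 0.7, 0.2]
width: -0.0003
grasp_force: 0.0
```

step_arm([
  [0, 0, -0.005, 0, 0, 0, 1],
  [0, 0, -0.01, 0, 0, 0, 1],
  [0, 0, -0.015, 0, 0, 0, 1],
  [0, 0, -0.02, 0, 0, 0, 1],
  [0, 0, -0.02, 0, 0, 0, 1],
])

```text
time: 7.67
tool_pos: [0.5233, -0.1124, 0.0982]
tool_rot: [180.0, -0.0, 15.7]
contact_force: [-0.2, 1.1, 0.5]
width: -0.0
grasp_force: 0.0
```

step_arm([
  [0, 0, -0.005, 0, 0, 0, 1],
  [0, 0, -0.01, 0, 0, 0, 1],
  [0, 0, -0.015, 0, 0, 0, 1],
  [0, 0, -0.015, 0, 0, 0, 1],
])

```text
time: 8.0
tool_pos: [0.5231, -0.1124, 0.0934]
tool_rot: [-180.0, 0.0, 15.7]
contact_force: [0.7, -0.3, 0.7]
width: 0.0003
grasp_force: 0.0
```

step_arm([
  [0, 0, -0.005, 0, 0, 0, 1],
  [0, 0, -0.01, 0, 0, 0, 1],
  [0, 0, -0.01, 0, 0, 0, 1],
])

```text
time: 8.25
tool_pos: [0.5231, -0.1124, 0.0904]
tool_rot: [-180.0, 0.0, 15.7]
contact_force: [-0.3, 0.1, -0.2]
width: -0.0001
grasp_force: 0.0
```

step_arm([
  [0, 0, -0.005, 0, 0, 0, 1],
  [0, 0, -0.01, 0, 0, 0, 1],
  [0, 0, -0.01, 0, 0, 0, 1],
])

```text
time: 8.5
tool_pos: [0.5231, -0.1124, 0.0874]
tool_rot: [-180.0, 0.0, 15.7]
contact_force: [-0.3, 0.7, -0.2]
width: 0.0
grasp_force: 0.0
```

step_arm([
  [0, 0, -0.008, 0, 0, 0, 1],
  [0, 0, -0.016, 0, 0, 0, 1],
  [0, 0, -0.016, 0, 0, 0, 1],
])

```text
time: 8.75
tool_pos: [0.523, -0.1124, 0.0824]
tool_rot: [-180.0, 0.0, 15.7]
contact_force: [0.0, -0.5, -0.2]
width: 0.0001
grasp_force: 0.0
```

step_arm([
  [0, 0, -0.007, 0, 0, 0, 1],
  [0, 0, -0.014, 0, 0, 0, 1],
  [0, 0, -0.014, 0, 0, 0, 1],
])

```text
time: 9.0
tool_pos: [0.523, -0.1124, 0.0783]
tool_rot: [-180.0, 0.0, 15.7]
contact_force: [-0.9, -0.2, -0.8]
width: 0.0001
grasp_force: 0.0
```

step_arm([
  [0, 0, -0.007, 0, 0, 0, 1],
  [0, 0, -0.014, 0, 0, 0, 1],
  [0, 0, -0.014, 0, 0, 0, 1],
])

```text
time: 9.25
tool_pos: [0.5231, -0.1124, 0.0741]
tool_rot: [-180.0, 0.0, 15.7]
contact_force: [-0.3, 0.5, -0.1]
width: 0.0001
grasp_force: 0.0
```

```bash
python3 look.py w5
```

```text
[ 0.5231 -0.1124  0.0743] [-1.7999e+02  2.0000e-02  1.5680e+01] -4.944587866281203e-06 9.3
```

View pics/w5.png

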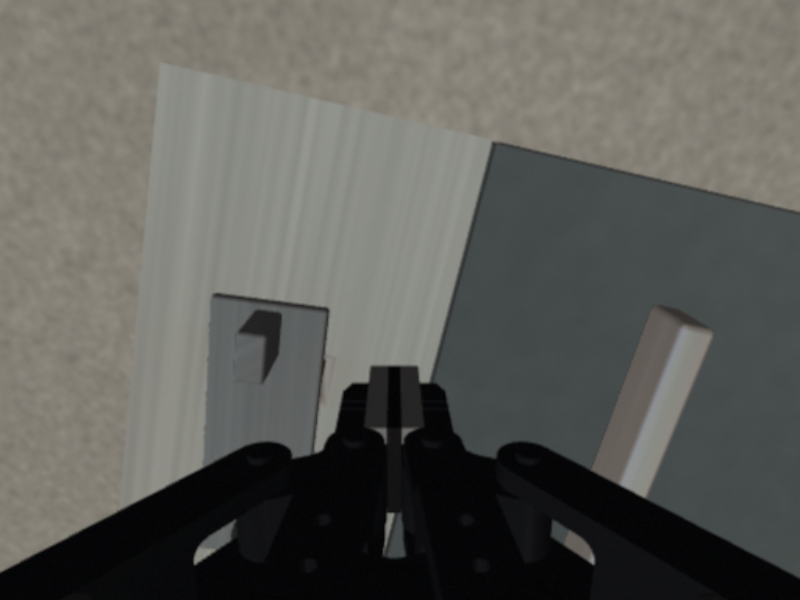

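```bash
python3 - <<'E'
from fit import *
P=cam("wrist"); f=lambda u,v,z: ray("wrist",(u/800,v/600),z,P)[:2]
cz=(-P[1].T@P[2])[2]
for a,b,z,L in [((160,63),(495,142),.09,.09),((211,294),(328,308),.095,.034)]:
    d=np.linalg.norm(f(*a,z)-f(*b,z)); print(L,d,"true depth",(cz-z)*L/d,"cam z",cz,"implied cam z",z+(cz-z)*L/d)
for q in [(160,63),(495,142)]: print(f(*q,.09))
for q in [(250,345),(252,360)]: print("tab",f(*q,.115))
E
```

```text
0.09 0.09008213377834073 true depth 0.1511761648411332 cam z 0.24131412783683834 implied cam z 0.2411761648411332
0.034 0.0331308921097717 true depth 0.15015232098097533 cam z 0.24131412783683834 implied cam z 0.24515232098097534
[ 0.5938815  -0.02997599]
[ 0.59878977 -0.11992431]
tab [ 0.53469591 -0.07220041]
tab [ 0.5308465  -0.07349524]
```

step_arm([
  [0, 0, -0.007, 0, 0, 0, 1],
  [0, 0, -0.014, 0, 0, 0, 1],
  [0, 0, -0.014, 0, 0, 0, 1],
])

```text
time: 9.55
tool_pos: [0.5231, -0.1124, 0.0699]
tool_rot: [-180.0, 0.0, 15.7]
contact_force: [-0.8, 0.0, -0.7]
width: 0.0
grasp_force: 0.0
```

step_arm([
  [0, 0, -0.004, 0, 0, 0, 1],
  [0, 0, -0.007, 0, 0, 0, 1],
  [0, 0, -0.007, 0, 0, 0, 1],
])

```text
time: 9.8
tool_pos: [0.5232, -0.1124, 0.0681]
tool_rot: [-180.0, 0.0, 15.7]
contact_force: [0.5, 0.1, 0.1]
width: -0.0002
grasp_force: 0.0
```

step_arm([
  [0, 0, -0.004, 0, 0, 0, 1],
  [0, 0, -0.007, 0, 0, 0, 1],
  [0, 0, -0.007, 0, 0, 0, 1],
])

```text
time: 10.05
tool_pos: [0.5232, -0.1124, 0.066]
tool_rot: [-180.0, 0.0, 15.7]
contact_force: [0.8, -0.1, -1.2]
width: -0.0001
grasp_force: 0.0
```

step_arm([
  [0, 0, -0.004, 0, 0, 0, 1],
  [0, 0, -0.007, 0, 0, 0, 1],
  [0, 0, -0.007, 0, 0, 0, 1],
])

```text
time: 10.3
tool_pos: [0.5233, -0.1125, 0.0643]
tool_rot: [180.0, -0.0, 15.7]
contact_force: [-1.4, 0.3, 4.1]
width: 0.0002
grasp_force: 2.1
```

Contact came at reported z ≈ 0.0648 against the panel at 0.090, so the real fingertips sit about 25 mm behind the reported TCP. I'll allow for that and push the tab again.

step_arm([
  [0, 0, 0.02, 0, 0, 0, 1],
  [0, 0.02, 0.047, 0, 0, 0, 1],
  [0, 0.02, 0.047, 0, 0, 0, 1],
])

```text
time: 10.55
tool_pos: [0.524, -0.1059, 0.0798]
tool_rot: [179.9, -0.1, 15.7]
contact_force: [-0.3, 0.5, 0.5]
width: -0.0001
grasp_force: 0.0
```

step_arm([
  [0.008, 0.031, 0, 0, 0, 0, 1],
  [0.015, 0.062, 0, 0, 0, 0, 1],
  [0.013, 0.094, 0, 0, 0, 0, 1],
  [0.011, 0.126, 0, 0, 0, 0, 1],
  [0, 0.156, 0, 0, 0, 0, 1],
])

```text
time: 10.97
tool_pos: [0.5232, -0.0584, 0.0779]
tool_rot: [-180.0, 0.0, 15.7]
contact_force: [-0.5, -0.8, 0.3]
width: -0.0001
grasp_force: 0.4
```

step_arm([
  [-0.011, 0.03, 0, 0, 0, 0, 1],
  [-0.03, 0.057, 0, 0, 0, 0, 1],
  [-0.05, 0.081, 0, 0, 0, 0, 1],
  [-0.07, 0.097, 0, 0, 0, 0, 1],
  [-0.093, 0.113, 0, 0, 0, 0, 1],
])

```text
time: 11.38
tool_pos: [0.4947, -0.0252, 0.0782]
tool_rot: [180.0, -0.0, 15.7]
contact_force: [0.6, -0.5, -0.3]
width: 0.0001
grasp_force: 0.3
```

step_arm([
  [-0.017, 0.008, 0, 0, 0, 0, 1],
  [-0.034, 0.016, 0, 0, 0, 0, 1],
  [-0.05, 0.02, 0, 0, 0, 0, 1],
  [-0.063, 0.024, 0, 0, 0, 0, 1],
  [-0.063, 0.024, 0, 0, 0, 0, 1],
])

```text
time: 11.8
tool_pos: [0.4757, -0.0184, 0.0781]
tool_rot: [-180.0, 0.0, 15.7]
contact_force: [0.1, -0.4, -0.3]
width: -0.0002
grasp_force: 0.0
```

step_arm([
  [0.03, -0.03, 0.05, 0, 0, 0, 1],
  [0.03, -0.1, 0.17, 0, 0, 0, 1],
  [0.0, -0.15, 0.3, 0, 0, 0, 1],
  [-0.1, -0.2, 0.42, 0, 0, 0, 0.5],
  [-0.1, -0.25, 0.5, 0, 0, 0, 0],
])

```text
time: 12.22
tool_pos: [0.4441, -0.0937, 0.2296]
tool_rot: [-180.0, 0.1, 15.7]
contact_force: [1.2, -0.3, -0.2]
width: 0.0232
grasp_force: 0.0
```

step_arm([
  [0, 0, 0.05, 0, 0, 0, 0],
  [0, 0, 0.05, 0, 0, 0, 0],
  [0, 0, 0.05, 0, 0, 0, 0],
])

```text
time: 12.47
tool_pos: [0.4467, -0.0938, 0.2434]
tool_rot: [180.0, -0.1, 15.6]
contact_force: [-0.4, -0.1, -0.8]
width: 0.0608
grasp_force: 0.0
```

```bash
python3 look.py w6 keyhole:.09 cover_tab:.115 lid_rib:.106
```

```text
keyhole 0.58 [0.49  0.236] [ 0.5142 -0.0747]
cover_tab 0.72 [0.316 0.365] [ 0.4546 -0.0123]
lid_rib 0.64 [0.744 0.302] [ 0.5243 -0.1884]
[ 0.4461 -0.0931  0.2419] [-1.7992e+02  1.1000e-01  1.5720e+01] 0.08519663621685733 12.6667
```

View pics/w6.png

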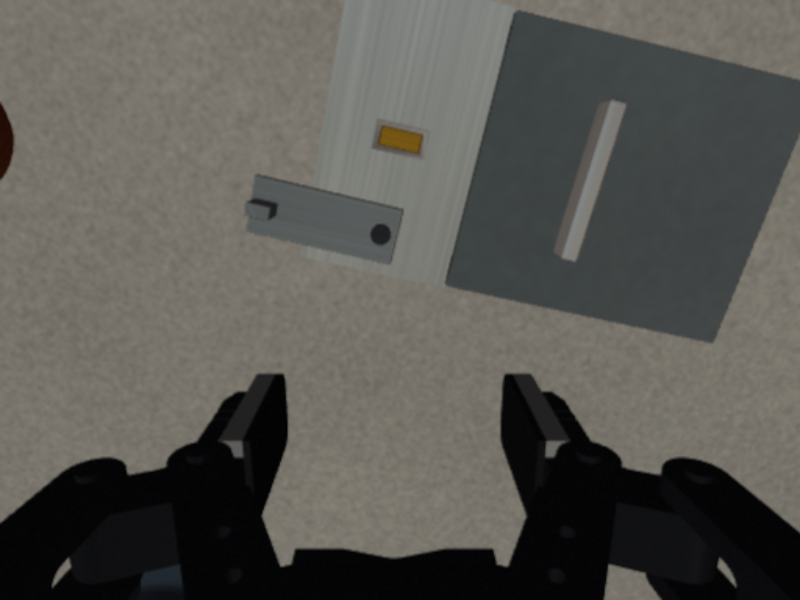

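The cover now points along +y, clear of the keyhole at (400,139), whose chamfer outline spans (372..429, 119..158). I'll measure the keyhole precisely with the arm settled.

```bash
python3 - <<'E'
from fit import *
P=cam("wrist"); im=imaging.read_camera("wrist"); im=cv2.resize(im,(0,0),fx=4,fy=4,interpolation=cv2.INTER_CUBIC)
f=lambda u,v,z: ray("wrist",((u+.5)/(4*W),(v+.5)/(4*H)),z,P)[:2]
hsv=cv2.cvtColor(im,cv2.COLOR_BGR2HSV)
m=cv2.inRange(hsv,(12,120,40),(35,255,255)); cs,_=cv2.findContours(m,0,1)
for c in sorted(cs,key=cv2.contourArea)[-2:]:
    mm=cv2.boundingRect(c); print("box/4",np.array(mm)/4)
    for z in(.09,.078): 
        w=np.array([f(*q,z) for q in c[:,0]])*1000
        r=cv2.minAreaRect(w.astype(np.float32)); print(z,r)
print(sensors.observe()["tool_pos"],sensors.observe()["tool_rot"])
for a in [(376,119),(429,129),(423,158),(372,149)]: print(f(a[0]*2.56,a[1]*2.56,.09))
q=imaging.mark_of("wrist","keyhole")[0]["point"]; print("kh",q,ray("wrist",q,.09,P))
E
```

```text
box/4 [243.5   79.75  28.5   17.5 ]
0.09 ((516.44482421875, -79.03077697753906), (10.46738338470459, 23.935588836669922), 2.9127233028411865)
0.078 ((516.4808349609375, -79.21728515625), (10.861393928527832, 24.836580276489258), 2.9128575325012207)
[ 0.44615396 -0.09316786  0.24203596] [-1.79930999e+02  9.99838352e-02  1.57147122e+01]
[ 0.52225487 -0.06184811]
[ 0.52521142 -0.09204159]
[ 0.50909511 -0.09333341]
[ 0.5059548  -0.06393025]
kh [0.4936, 0.2323] [ 0.51463853 -0.07491063  0.09      ]
```

step_arm([
  [0, 0.11, 0.03, 0, 0, 0.03, 0],
  [0.01, 0.22, 0.06, 0, 0, 0.06, 0],
  [0.02, 0.33, 0.1, 0, 0, 0.09, 0],
  [0.03, 0.44, 0.1, 0, 0, 0.12, 0],
  [0.05, 0.55, 0.1, 0, 0, 0.15, 0],
])

```text
time: 13.18
tool_pos: [0.4613, 0.0732, 0.2734]
tool_rot: [180.0, -0.0, 43.0]
contact_force: [1.4, -0.5, -0.2]
width: 0.0856
grasp_force: 0.0
```

step_arm([
  [0.01, 0.11, 0, 0, 0, 0.03, 0],
  [0.02, 0.22, 0, 0, 0, 0.06, 0],
  [0.03, 0.33, 0, 0, 0, 0.09, 0],
  [0.04, 0.44, 0, 0, 0, 0.12, 0],
  [0.05, 0.53, 0, 0, 0, 0.15, 0],
])

```text
time: 13.6
tool_pos: [0.4761, 0.2328, 0.2725]
tool_rot: [-180.0, 0.0, 70.0]
contact_force: [1.0, 0.7, 0.4]
width: 0.0855
grasp_force: 0.0
```

step_arm([
  [0.01, 0.11, 0, 0, 0, 0.03, 0],
  [0.02, 0.22, 0, 0, 0, 0.06, 0],
  [0.03, 0.33, 0, 0, 0, 0.063, 0],
  [0.04, 0.44, 0, 0, 0, 0.063, 0],
  [0.05, 0.5, 0, 0, 0, 0.063, 0],
])

```text
time: 14.02
tool_pos: [0.4908, 0.3836, 0.272]
tool_rot: [-179.9, 0.0, 81.1]
contact_force: [-0.2, 0.8, 0.2]
width: 0.0856
grasp_force: 0.0
```

step_arm([
  [0, 0, 0, 0, 0, 0, 0],
  [0, 0, 0, 0, 0, 0, 0],
  [0, 0, 0, 0, 0, 0, 0],
])

```text
time: 14.27
tool_pos: [0.4913, 0.3799, 0.2726]
tool_rot: [-180.0, 0.1, 81.0]
contact_force: [0.4, 0.4, -0.1]
width: 0.0852
grasp_force: 0.0
```

```bash
python3 look.py w7 key_bow:.089 loop_tool:.011 scraper:.011 key:.011 stand:0
```

```text
key_bow 0.71 [0.491 0.268] [0.5001 0.4368]
loop_tool 0.84 [0.484 0.358] [0.4886 0.3934]
scraper 0.81 [0.491 0.459] [0.485  0.3437]
key 0.64 [0.49  0.265] [0.4993 0.4351]
stand 0.85 [0.492 0.357] [0.4934 0.3915]
[0.4916 0.38   0.2734] [ 1.7999e+02 -1.0000e-02  8.0990e+01] 0.08520981496223339 14.5667
```

View pics/w7.png

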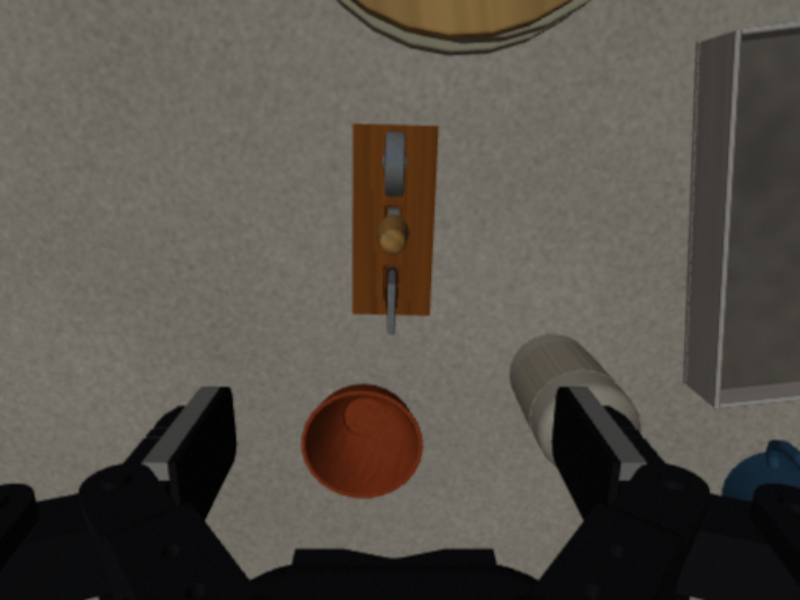

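The wrist view shows the stand top with corners (353,124), (438,126), (431,315) and (353,314). The key's grey bow is at (395,162), the wooden handle at (392,235) and the scraper at (391,300). Now I'll fit the stand's pose.

```bash
python3 - <<'E'
from fit import *
P=cam("wrist"); f=lambda u,v,z: ray("wrist",(u/800,v/600),z,P)[:2]
im=cv2.imread("pics/w7.png",0)
g=np.float32([(353,124),(438,126),(431,315),(353,314)]).reshape(-1,1,2)
c=cv2.cornerSubPix(im,g.copy(),(6,6),(-1,-1),(3,50,.01)).reshape(-1,2); print(c.tolist())
# image right = world +x, up=+y
m=[(-.03,.07),(.03,.07),(.03,-.07),(-.03,-.07)]
for cc in (c,g.reshape(-1,2)):
    x=np.array([f(*q,.045) for q in cc]); p,e=fit(m,x,[.49,.39,-.15]); print(p[:2],np.degrees(p[2]),(e*1e3).round(1).tolist(),"key",R2(p[2])@[0,.045]+p[:2])
    print("sides", np.linalg.norm(x-np.roll(x,-1,0),axis=1))
col=cv2.imread("pics/w7.png"); 
for q in [(395,162),(395,133),(395,195),(386,165),(404,165)]: print("bow",q,f(*q,.089),f(*q,.109))
hs=cv2.cvtColor(col,cv2.COLOR_BGR2HSV); t=cv2.inRange(hs,(5,110,40),(20,255,255)); t[:110]=0;t[330:]=0;t[:,:340]=0;t[:,450:]=0
cs,_=cv2.findContours(t,0,1); k=max(cs,key=cv2.contourArea); h=cv2.convexHull(k)
w=np.array([f(*q,.045) for q in h[:,0]])*1000; r=cv2.minAreaRect(w.astype(np.float32)); print(r)
E
```

```text
[[352.2098693847656, 123.6922378540039], [438.07598876953125, 125.62694549560547], [429.2151184082031, 314.90814208984375], [352.32244873046875, 313.53521728515625]]
[0.49330348 0.39065872] -10.262869481957388 [[0.0, 0.4], [0.0, 0.3], [0.3, -0.5], [-0.3, -0.2]] key [0.50132088 0.43493875]
sides [0.05998595 0.13927215 0.05930604 0.13941875]
[0.49385916 0.39034212] -10.001339003628692 [[-0.3, 0.3], [0.4, 0.4], [-0.2, -0.5], [0.1, -0.2]] key [0.50167437 0.43465828]
sides [0.05939255 0.13906891 0.06016525 0.13959176]
bow (395, 162) [0.50185277 0.43600912] [0.50191519 0.43682645]
bow (395, 133) [0.50457015 0.45334883] [0.50447792 0.45317933]
bow (395, 195) [0.49866171 0.41564685] [0.49890574 0.41762302]
bow (386, 165) [0.49593579 0.43507344] [0.49633495 0.43594402]
bow (404, 165) [0.5071985  0.43329895] [0.50695669 0.43427052]
((493.42266845703125, 390.6167907714844), (139.54400634765625, 59.42189407348633), 79.58696746826172)
```

step_arm([
  [0.033, 0.1, -0.08, 0, 0, -0.0067, 0],
  [0.033, 0.183, -0.2, 0, 0, -0.0067, 0],
  [0.033, 0.183, -0.32, 0, 0, -0.0067, 0],
  [0.033, 0.183, -0.44, 0, 0, -0.0067, 0],
  [0.033, 0.183, -0.55, 0, 0, -0.0067, 0],
])

```text
time: 14.98
tool_pos: [0.5009, 0.4351, 0.106]
tool_rot: [-180.0, 0.0, 79.8]
contact_force: [1.8, 0.6, -0.5]
width: 0.0854
grasp_force: 0.0
```

step_arm([
  [0, 0, -0.06, 0, 0, 0, 0],
  [0, 0, -0.12, 0, 0, 0, 0],
  [0, 0, -0.18, 0, 0, 0, 0],
  [0, 0, -0.21, 0, 0, 0, 0],
  [0, 0, -0.21, 0, 0, 0, 0],
])

```text
time: 15.4
tool_pos: [0.5005, 0.4344, 0.0432]
tool_rot: [-179.9, 0.1, 79.8]
contact_force: [-0.1, 0.2, 0.8]
width: 0.0853
grasp_force: 0.0
```

Close gently, then lift a little and check.

step_arm([
  [0, 0, 0, 0, 0, 0, 1],
  [0, 0, 0, 0, 0, 0, 1],
  [0, 0, 0, 0, 0, 0, 1],
  [0, 0, 0, 0, 0, 0, 1],
  [0, 0, 0, 0, 0, 0, 1],
], newtons=60)

```text
time: 15.82
tool_pos: [0.5016, 0.4356, 0.0459]
tool_rot: [180.0, -0.0, 79.8]
contact_force: [-0.4, 0.0, 0.5]
width: 0.026
grasp_force: 0.0
```

step_arm([
  [0, 0, 0, 0, 0, 0, 1],
  [0, 0, 0, 0, 0, 0, 1],
  [0, 0, 0, 0, 0, 0, 1],
  [0, 0, 0, 0, 0, 0, 1],
])

```text
time: 16.15
tool_pos: [0.5017, 0.4355, 0.0457]
tool_rot: [180.0, -0.0, 79.8]
contact_force: [0.6, -0.9, 4.6]
width: 0.0113
grasp_force: 58.8
```

step_arm([
  [0, 0, 0.05, 0, 0, 0, 1],
  [0, 0, 0.12, 0, 0, 0, 1],
  [0, 0, 0.24, 0, 0, 0, 1],
  [0, 0, 0.36, 0, 0, 0, 1],
  [0, 0, 0.48, 0, 0, 0, 1],
])

```text
time: 16.57
tool_pos: [0.5009, 0.435, 0.1901]
tool_rot: [-179.9, 0.1, 79.8]
contact_force: [1.0, 0.4, -0.4]
width: 0.0117
grasp_force: 58.4
```

step_arm([
  [0, -0.05, 0.11, 0, 0, 0, 1],
  [0, -0.15, 0.2, 0, 0, 0, 1],
  [0, -0.26, 0.2, 0, 0, 0.02, 1],
  [0, -0.37, 0.2, 0, 0, 0.04, 1],
  [0, -0.48, 0.2, 0, 0, 0.06, 1],
])

```text
time: 16.98
tool_pos: [0.5009, 0.29, 0.2492]
tool_rot: [-180.0, -0.0, 90.8]
contact_force: [0.8, 0.2, -1.4]
width: 0.0112
grasp_force: 58.5
```

step_arm([
  [0.01, -0.12, 0, 0, 0, 0.014, 1],
  [0.02, -0.24, 0, 0, 0, 0.014, 1],
  [0.03, -0.36, 0, 0, 0, 0.014, 1],
  [0.04, -0.48, 0, 0, 0, 0.014, 1],
  [0.05, -0.6, 0, 0, 0, 0.014, 1],
])

```text
time: 17.4
tool_pos: [0.5159, 0.1097, 0.2489]
tool_rot: [-180.0, -0.0, 93.2]
contact_force: [0.4, 0.6, -0.4]
width: 0.0114
grasp_force: 58.5
```

step_arm([
  [0, -0.12, 0, 0, 0, 0, 1],
  [0, -0.24, 0, 0, 0, 0, 1],
  [0, -0.36, 0, 0, 0, 0, 1],
  [0, -0.46, 0, 0, 0, 0, 1],
  [0, -0.53, 0, 0, 0, 0, 1],
])

```text
time: 17.82
tool_pos: [0.5159, -0.0501, 0.2489]
tool_rot: [-180.0, 0.0, 93.1]
contact_force: [-0.1, 1.3, -1.1]
width: 0.0114
grasp_force: 58.5
```

step_arm([
  [0, 0, 0, 0, 0, 0, 1],
  [0, 0, 0, 0, 0, 0, 1],
  [0, 0, 0, 0, 0, 0, 1],
])

```text
time: 18.07
tool_pos: [0.5162, -0.0472, 0.2489]
tool_rot: [-180.0, -0.0, 93.1]
contact_force: [-0.3, -1.1, -0.8]
width: 0.0111
grasp_force: 58.5
```

```bash
python3 look.py w8 keyhole:.09 key:.2 key_bow:.27
```

```text
keyhole 0.95 [0.481 0.514] [ 0.5129 -0.0796]
key 0.61 [0.488 0.544] [ 0.5155 -0.0523]
key 0.49 [0.923 0.544] [ 0.6628 -0.0443]
key_bow 0.74 [0.492 0.716] [ 0.5172 -0.0608]
[ 0.5163 -0.0468  0.2491] [-1.7999e+02 -1.0000e-02  9.3220e+01] 0.011260658459582943 18.2667
```

```bash
cat > amber.py <<'E'
from fit import *
P=cam("wrist"); im=imaging.read_camera("wrist"); im4=cv2.resize(im,(0,0),fx=4,fy=4,interpolation=cv2.INTER_CUBIC)
f=lambda u,v,z: ray("wrist",((u+.5)/(4*W),(v+.5)/(4*H)),z,P)[:2]
m=cv2.inRange(cv2.cvtColor(im4,cv2.COLOR_BGR2HSV),(12,120,40),(35,255,255)); cs,_=cv2.findContours(m,0,1)
for c in sorted(cs,key=cv2.contourArea)[-2:]:
    print("box",np.array(cv2.boundingRect(c))/4)
    for z in (.09,.078,.056): print(z,cv2.minAreaRect((np.array([f(*q,z) for q in c[:,0]])*1000).astype(np.float32)))
s=sensors.observe(); print(s["tool_pos"],s["tool_rot"])
kz=s["tool_pos"][2]-.0347
for q in imaging.mark_of("wrist","key")[:2]: print("key",q["p"],q["point"],ray("wrist",q["point"],kz,P))
print("pred tip px/512",proj("wrist",[s["tool_pos"][0],s["tool_pos"][1],kz]), "bow",proj("wrist",[s["tool_pos"][0],s["tool_pos"][1],kz+.078]))
cv2.imwrite("pics/w9.png",cv2.resize(im[140:330,130:383],(800,600)))
E
python3 amber.py
```

```text
box [245.5  184.    10.75  10.25]
0.09 ((517.0906982421875, -70.50447082519531), (10.357766151428223, 10.248696327209473), 2.9876091480255127)
0.078 ((517.2578125, -73.99668884277344), (10.738906860351562, 10.625819206237793), 2.983708620071411)
0.056 ((517.5636596679688, -80.39873504638672), (11.437623023986816, 11.317129135131836), 2.987117290496826)
[ 0.51638721 -0.04691724  0.24914353] [-1.79997991e+02 -3.24865418e-03  9.32072201e+01]
key 0.93 [0.49, 0.5424] [ 0.51604808 -0.04659129  0.21444353]
pred tip px/512 (np.float64(251.38095540280463), np.float64(208.42398948711343)) bow (np.float64(251.17542472383008), np.float64(273.10907690311586))
```

View pics/w9.png

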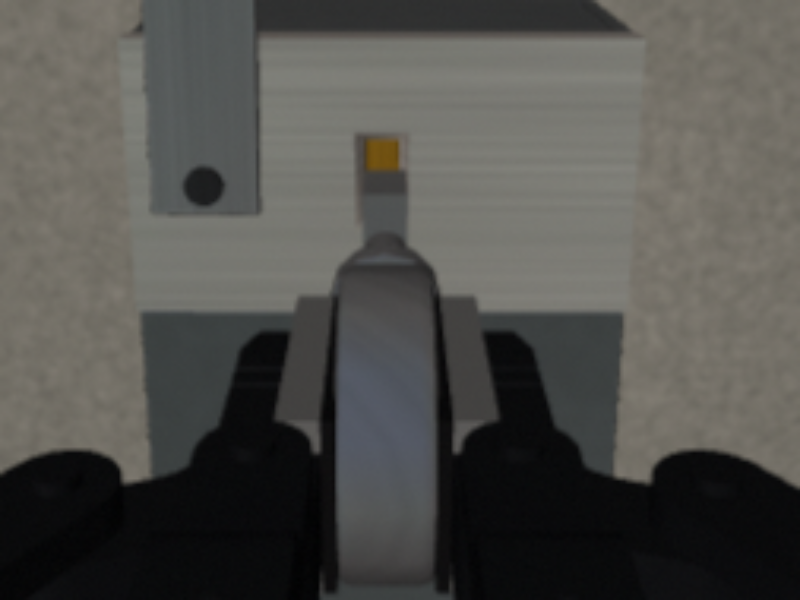

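The wrist view shows the key upright in the gripper, its bit at (385,205) in line with the slot at (382,155). The cover is well clear on the left. I'll move over the keyhole and lower.

step_arm([
  [0.001, -0.05, -0.05, 0, 0, 0, 1],
  [0.001, -0.106, -0.15, 0, 0, 0, 1],
  [0.001, -0.106, -0.26, 0, 0, 0, 1],
  [0.001, -0.106, -0.34, 0, 0, 0, 1],
  [0.001, -0.106, -0.38, 0, 0, 0, 1],
])

```text
time: 18.78
tool_pos: [0.5152, -0.079, 0.1321]
tool_rot: [-179.8, -0.1, 93.1]
contact_force: [0.1, -0.2, -0.7]
width: 0.0111
grasp_force: 58.5
```

step_arm([
  [0, 0, -0.01, 0, 0, 0, 1],
  [0, 0, -0.015, 0, 0, 0, 1],
  [0, 0, -0.015, 0, 0, 0, 1],
  [0, 0, -0.015, 0, 0, 0, 1],
])

```text
time: 19.12
tool_pos: [0.5173, -0.0794, 0.1318]
tool_rot: [179.9, 0.0, 93.2]
contact_force: [-0.3, 0.5, -0.6]
width: 0.0112
grasp_force: 58.5
```

step_arm([
  [0, 0, -0.01, 0, 0, 0, 1],
  [0, 0, -0.02, 0, 0, 0, 1],
  [0, 0, -0.025, 0, 0, 0, 1],
  [0, 0, -0.025, 0, 0, 0, 1],
])

```text
time: 19.45
tool_pos: [0.5165, -0.0794, 0.1229]
tool_rot: [-180.0, -0.0, 93.1]
contact_force: [-0.8, -0.4, -0.5]
width: 0.0113
grasp_force: 58.5
```

step_arm([
  [0, 0, -0.006, 0, 0, 0, 1],
  [0, 0, -0.012, 0, 0, 0, 1],
  [0, 0, -0.014, 0, 0, 0, 1],
  [0, 0, -0.014, 0, 0, 0, 1],
])

```text
time: 19.78
tool_pos: [0.5166, -0.0794, 0.1187]
tool_rot: [-180.0, -0.0, 93.1]
contact_force: [-0.3, -1.0, -1.5]
width: 0.0114
grasp_force: 58.5
```

step_arm([
  [0, 0, -0.006, 0, 0, 0, 1],
  [0, 0, -0.012, 0, 0, 0, 1],
  [0, 0, -0.014, 0, 0, 0, 1],
  [0, 0, -0.014, 0, 0, 0, 1],
])

```text
time: 20.12
tool_pos: [0.5165, -0.0794, 0.1145]
tool_rot: [-180.0, -0.0, 93.1]
contact_force: [-0.3, -0.1, -0.5]
width: 0.0113
grasp_force: 58.5
```

step_arm([
  [0, 0, -0.01, 0, 0, 0, 1],
  [0, 0, -0.02, 0, 0, 0, 1],
  [0, 0, -0.027, 0, 0, 0, 1],
  [0, 0, -0.027, 0, 0, 0, 1],
])

```text
time: 20.45
tool_pos: [0.5164, -0.0794, 0.1061]
tool_rot: [-179.9, -0.0, 93.1]
contact_force: [-0.6, -0.4, -0.5]
width: 0.0115
grasp_force: 58.5
```

step_arm([
  [0, 0, -0.01, 0, 0, 0, 1],
  [0, 0, -0.02, 0, 0, 0, 1],
  [0, 0, -0.035, 0, 0, 0, 1],
  [0, 0, -0.04, 0, 0, 0, 1],
  [0, 0, -0.04, 0, 0, 0, 1],
])

```text
time: 20.87
tool_pos: [0.5164, -0.0794, 0.0941]
tool_rot: [-179.9, -0.0, 93.1]
contact_force: [0.7, -0.8, -1.4]
width: 0.0113
grasp_force: 58.5
```

step_arm([
  [0, 0, -0.005, 0, 0, 0, 1],
  [0, 0, -0.01, 0, 0, 0, 1],
  [0, 0, -0.01, 0, 0, 0, 1],
])

```text
time: 21.12
tool_pos: [0.5166, -0.0794, 0.0914]
tool_rot: [-180.0, -0.0, 93.1]
contact_force: [0.2, 0.3, -0.2]
width: 0.0113
grasp_force: 58.5
```

step_arm([
  [0, 0, -0.004, 0, 0, 0, 1],
  [0, 0, -0.007, 0, 0, 0, 1],
  [0, 0, -0.007, 0, 0, 0, 1],
])

```text
time: 21.37
tool_pos: [0.517, -0.0795, 0.0905]
tool_rot: [180.0, 0.0, 93.1]
contact_force: [-3.3, 1.0, 11.3]
width: 0.0113
grasp_force: 60.1
```

step_arm([
  [0, 0, 0, 0, 0, 0, 1],
  [0, 0, 0, 0, 0, 0, 1],
  [0, 0, 0.002, 0, 0, 0, 1],
  [0, 0, 0.002, 0, 0, 0, 1],
])

```text
time: 21.7
tool_pos: [0.5169, -0.0795, 0.0906]
tool_rot: [180.0, 0.0, 93.1]
contact_force: [-0.9, -0.3, 5.8]
width: 0.0113
grasp_force: 59.4
```

step_arm([
  [0, 0, 0, 0, 0, -0.02, 1],
  [0, 0, 0, 0, 0, -0.045, 1],
  [0, 0, 0, 0, 0, -0.07, 1],
  [0, 0, 0, 0, 0, -0.095, 1],
  [0, 0, 0, 0, 0, -0.12, 1],
])

```text
time: 22.12
tool_pos: [0.5169, -0.0793, 0.0906]
tool_rot: [180.0, -0.0, 71.3]
contact_force: [-1.7, 1.5, 5.4]
width: 0.0111
grasp_force: 59.5
```

step_arm([
  [0, 0, 0, 0, 0, -0.025, 1],
  [0, 0, 0, 0, 0, -0.05, 1],
  [0, 0, 0, 0, 0, -0.075, 1],
  [0, 0, 0, 0, 0, -0.1, 1],
  [0, 0, 0, 0, 0, -0.12, 1],
])

```text
time: 22.53
tool_pos: [0.5167, -0.0793, 0.0905]
tool_rot: [-180.0, -0.0, 49.7]
contact_force: [-2.6, 1.6, 7.0]
width: 0.0115
grasp_force: 59.6
```

step_arm([
  [0, 0, 0, 0, 0, -0.025, 1],
  [0, 0, 0, 0, 0, -0.05, 1],
  [0, 0, 0, 0, 0, -0.075, 1],
  [0, 0, 0, 0, 0, -0.1, 1],
  [0, 0, 0, 0, 0, -0.12, 1],
])

```text
time: 22.95
tool_pos: [0.5165, -0.0792, 0.0906]
tool_rot: [-180.0, 0.0, 28.1]
contact_force: [-3.3, 2.2, 8.8]
width: 0.0111
grasp_force: 59.8
```

step_arm([
  [0, 0, 0, 0, 0, -0.02, 1],
  [0, 0, 0, 0, 0, -0.04, 1],
  [0, 0, 0, 0, 0, -0.06, 1],
  [0, 0, 0, 0, 0, -0.07, 1],
  [0, 0, 0, 0, 0, -0.07, 1],
])

```text
time: 23.37
tool_pos: [0.5164, -0.0792, 0.0905]
tool_rot: [-180.0, 0.0, 15.6]
contact_force: [-3.5, 1.8, 8.6]
width: 0.0111
grasp_force: 59.8
```

```bash
python3 -c "
from h import *
s=sensors.observe();print(s['torque'],s['contact_force'],s['tool_rot'],s['time'])"
```

```text
[ 0.53610203  0.90341052 -0.02760748] [-3.48606006  1.83833379  8.58721747] [-1.79961359e+02  3.38139903e-02  1.56181813e+01] 23.3667
```

step_arm([
  [0, 0, 0, 0, 0, -0.01, 1],
  [0, 0, 0, 0, 0, -0.02, 1],
  [0, 0, 0, 0, 0, -0.03, 1],
  [0, 0, 0, 0, 0, -0.03, 1],
])

```text
time: 23.7
tool_pos: [0.5163, -0.0791, 0.0906]
tool_rot: [-180.0, 0.0, 10.2]
contact_force: [-3.7, 3.0, 9.0]
width: 0.0111
grasp_force: 59.8
```

```bash
python3 -c "
from h import *
s=sensors.observe();print(s['torque'],s['contact_force'],s['tool_rot'],s['time'])"
```

```text
[0.59247514 0.93405355 0.04189542] [-3.71576752  2.99837257  8.95534992] [-1.79962211e+02  3.86527955e-02  1.02293262e+01] 23.7
```

step_arm([
  [0, 0, 0, 0, 0, -0.01, 1],
  [0, 0, 0, 0, 0, -0.02, 1],
  [0, 0, 0, 0, 0, -0.02, 1],
])

```text
time: 23.95
tool_pos: [0.5163, -0.079, 0.0905]
tool_rot: [-180.0, 0.0, 6.7]
contact_force: [-3.8, 3.4, 9.1]
width: 0.0112
grasp_force: 59.9
```

```bash
python3 -c "
from h import *
s=sensors.observe();print(s['torque'],s['contact_force'],s['tool_rot'],s['time'])"
```

```text
[0.77062188 0.84196515 0.44335564] [-3.77211999  3.36540363  9.12251415] [-1.79969073e+02  4.28707111e-02  6.68201261e+00] 23.95
```

The moment rose to 0.44 N m at the stop. I'll ease off slightly, release and lift.

step_arm([
  [0, 0, 0, 0, 0, 0.01, 1],
  [0, 0, 0, 0, 0, 0.01, 1],
  [0, 0, 0, 0, 0, 0.01, 0],
  [0, 0, 0, 0, 0, 0.01, 0],
  [0, 0, 0, 0, 0, 0.01, 0],
])

```text
time: 24.37
tool_pos: [0.5167, -0.0795, 0.09]
tool_rot: [180.0, -0.0, 8.5]
contact_force: [0.1, -0.6, 0.2]
width: 0.0475
grasp_force: 0.0
```

step_arm([
  [0, 0, 0, 0, 0, 0, 0],
  [0, 0, 0, 0, 0, 0, 0],
  [0, 0, 0, 0, 0, 0, 0],
  [0, 0, 0, 0, 0, 0, 0],
])

```text
time: 24.7
tool_pos: [0.5167, -0.0795, 0.0901]
tool_rot: [-180.0, 0.0, 8.5]
contact_force: [-0.3, -0.1, -0.3]
width: 0.0853
grasp_force: 0.0
```

step_arm([
  [0, 0, 0.05, 0, 0, 0, 0],
  [0, 0, 0.12, 0, 0, 0, 0],
  [0, 0, 0.22, 0, 0, 0, 0],
  [0, 0, 0.32, 0, 0, 0, 0],
  [0, 0, 0.4, 0, 0, 0, 0],
])

```text
time: 25.12
tool_pos: [0.5169, -0.0795, 0.2123]
tool_rot: [180.0, -0.1, 8.5]
contact_force: [-0.8, 0.2, 0.2]
width: 0.0855
grasp_force: 0.0
```

step_arm([
  [0, -0.1, 0.08, 0, 0, 0, 0.5],
  [0.01, -0.2, 0.08, 0, 0, 0, 1],
  [0.02, -0.287, 0.08, 0, 0, 0, 1],
  [0.02, -0.287, 0.08, 0, 0, 0, 1],
  [0.02, -0.287, 0.08, 0, 0, 0, 1],
])

```text
time: 25.53
tool_pos: [0.5225, -0.1665, 0.2339]
tool_rot: [-180.0, 0.0, 8.4]
contact_force: [-0.9, 0.2, 0.1]
width: 0.025
grasp_force: 0.0
```

```bash
python3 look.py w10 lid_rib:.106 key:.056 key_bow:.134 keyhole:.09
```

```text
lid_rib 0.61 [0.539 0.46 ] [ 0.5231 -0.1884]
key 0.86 [0.318 0.411] [ 0.5135 -0.0769]
key_bow 0.93 [0.278 0.455] [ 0.5158 -0.0799]
key_bow 0.4 [0.324 0.409] [ 0.5326 -0.0974]
keyhole 0.63 [0.299 0.421] [ 0.5166 -0.0763]
[ 0.5226 -0.1647  0.2341] [-1.7999e+02  1.0000e-02  8.6000e+00] -5.432245594403969e-05 25.7833
```

step_arm([
  [0, 0, -0.12, 0, 0, 0, 1],
  [0, 0, -0.24, 0, 0, 0, 1],
  [0, 0, -0.36, 0, 0, 0, 1],
  [0, 0, -0.47, 0, 0, 0, 1],
  [0, 0, -0.52, 0, 0, 0, 1],
])

```text
time: 26.2
tool_pos: [0.5208, -0.1641, 0.0743]
tool_rot: [-179.9, 0.2, 8.6]
contact_force: [-0.1, 0.2, -0.3]
width: -0.0002
grasp_force: 0.0
```

step_arm([
  [0, 0, -0.015, 0, 0, 0, 1],
  [0, 0, -0.03, 0, 0, 0, 1],
  [0, 0, -0.03, 0, 0, 0, 1],
  [0, 0, -0.03, 0, 0, 0, 1],
])

```text
time: 26.53
tool_pos: [0.5234, -0.1657, 0.0703]
tool_rot: [179.9, -0.1, 8.6]
contact_force: [0.3, 0.5, 0.2]
width: -0.0
grasp_force: 0.0
```

Push slowly, about 8 mm per row.

step_arm([
  [0.001, -0.02, 0, 0, 0, 0, 1],
  [0.003, -0.045, 0, 0, 0, 0, 1],
  [0.004, -0.07, 0, 0, 0, 0, 1],
  [0.005, -0.095, 0, 0, 0, 0, 1],
  [0.007, -0.12, 0, 0, 0, 0, 1],
])

```text
time: 26.95
tool_pos: [0.5251, -0.2027, 0.0696]
tool_rot: [180.0, -0.0, 8.5]
contact_force: [0.2, 2.1, 2.0]
width: -0.0003
grasp_force: 1.3
```

step_arm([
  [0.001, -0.025, 0, 0, 0, 0, 1],
  [0.003, -0.05, 0, 0, 0, 0, 1],
  [0.004, -0.075, 0, 0, 0, 0, 1],
  [0.005, -0.1, 0, 0, 0, 0, 1],
  [0.007, -0.12, 0, 0, 0, 0, 1],
])

```text
time: 27.37
tool_pos: [0.5268, -0.2384, 0.0691]
tool_rot: [-180.0, 0.0, 8.5]
contact_force: [-0.1, 2.3, 1.6]
width: 0.0002
grasp_force: 1.2
```

step_arm([
  [0.001, -0.025, 0, 0, 0, 0, 1],
  [0.003, -0.05, 0, 0, 0, 0, 1],
  [0.004, -0.075, 0, 0, 0, 0, 1],
  [0.005, -0.1, 0, 0, 0, 0, 1],
  [0.007, -0.12, 0, 0, 0, 0, 1],
])

```text
time: 27.78
tool_pos: [0.5289, -0.2744, 0.0691]
tool_rot: [-180.0, 0.0, 8.5]
contact_force: [-1.1, 2.7, 2.4]
width: 0.0002
grasp_force: 1.2
```

```bash
python3 look.py w11 lid_rib:.106; python3 -c "
from h import *
imaging.read_camera('top')
for q in imaging.mark_of('top','lid_rib'): print(q['p'],ray('top',q['point'],.106))"
```

```text
lid_rib 0.69 [0.573 0.715] [ 0.5279 -0.2927]
[ 0.529  -0.2746  0.069 ] [179.98  -0.     8.5 ] -4.3575517425178694e-05 27.8833
```

step_arm([
  [0, -0.01, 0, 0, 0, 0, 1],
  [0.001, -0.02, 0, 0, 0, 0, 1],
  [0.001, -0.02, 0, 0, 0, 0, 1],
])

```text
time: 28.23
tool_pos: [0.5291, -0.2795, 0.069]
tool_rot: [-180.0, 0.0, 8.5]
contact_force: [0.2, 1.8, 0.2]
width: 0.0002
grasp_force: 0.9
```

step_arm([
  [0, -0.006, 0, 0, 0, 0, 1],
  [0, -0.01, 0, 0, 0, 0, 1],
  [0, -0.01, 0, 0, 0, 0, 1],
])

```text
time: 28.48
tool_pos: [0.529, -0.2802, 0.0688]
tool_rot: [-179.7, 0.1, 8.5]
contact_force: [0.6, 14.5, 2.8]
width: 0.0003
grasp_force: 7.4
```

The lid is at its stop (14.5 N). I'll back off, rise clear and check the key and lid.

step_arm([
  [0, 0.02, 0, 0, 0, 0, 1],
  [0, 0.06, 0.02, 0, 0, 0, 1],
  [0, 0.08, 0.12, 0, 0, 0, 1],
  [0, 0.1, 0.24, 0, 0, 0, 1],
  [0, 0.12, 0.36, 0, 0, 0, 1],
])

```text
time: 28.9
tool_pos: [0.5289, -0.2456, 0.1786]
tool_rot: [-180.0, 0.0, 8.6]
contact_force: [0.5, -0.3, 0.3]
width: -0.0001
grasp_force: 0.0
```

step_arm([
  [-0.05, 0.05, 0.12, 0, 0, 0, 1],
  [-0.1, 0.1, 0.24, 0, 0, 0, 1],
  [-0.15, 0.1, 0.3, 0, 0, 0, 1],
  [-0.15, 0.1, 0.3, 0, 0, 0, 1],
  [-0.15, 0.1, 0.3, 0, 0, 0, 1],
])

```text
time: 29.32
tool_pos: [0.4844, -0.2164, 0.2686]
tool_rot: [179.9, -0.1, 8.5]
contact_force: [-0.1, -0.8, -0.3]
width: 0.0003
grasp_force: 0.0
```

```bash
python3 look.py w12 lid_rib:.106 key:.056 key_bow:.134 keyhole:.09; python3 -c "
from h import *
for c in('top','scene'):
  imaging.read_camera(c)
  for k,z in(('lid_rib',.106),('key_bow',.134),('loop_tool',.011),('scraper',.011)):
    q=imaging.mark_of(c,k)
    if q: print(c,k,q[0]['p'],ray(c,q[0]['point'],z)[:2])
print(sensors.observe()['contact_force'])"
```

```text
lid_rib 0.64 [0.669 0.351] [ 0.5271 -0.2981]
key 0.68 [0.258 0.289] [ 0.514  -0.0832]
key_bow 0.6 [0.193 0.295] [ 0.5163 -0.0801]
keyhole 0.84 [0.225 0.293] [ 0.5138 -0.0776]
keyhole 0.21 [0.667 0.348] [ 0.5266 -0.3015]
[ 0.4842 -0.2164  0.2659] [-1.7993e+02  9.0000e-02  8.5400e+00] 6.917427521417712e-05 29.5667
top key_bow 0.62 [ 0.52690798 -0.0667433 ]
top loop_tool 0.42 [0.48742017 0.38887195]
top scraper 0.46 [0.47340628 0.3465265 ]
scene lid_rib 0.62 [ 0.5203483  -0.32171863]
scene key_bow 0.62 [ 0.51210671 -0.06712131]
scene loop_tool 0.71 [0.50049031 0.38630618]
scene scraper 0.42 [0.48690304 0.33770645]
[ 1.15355647 -0.2290615   0.29379929]
```

The lid has moved 110 mm, the key is standing in the lock, and the gripper is clear of everything. Handing in.

```bash
python3 -c "
from bench import bot
print(bot.finish_job())"
```

```text
the job is handed in; nothing more can be done
None
```

The job is handed in, result not reported back: the key was turned to its stop and left standing in the lock, the lid was slid about 110 mm to its stop, and no other tools, pots, jars or bottles were touched.

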